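# Refit the lever on a vacuum console's valve and open the valve

## Robot

A 6-joint arm with a two-finger parallel gripper is mounted at the origin on the work surface. World frame = base frame: x ahead of the robot, y to its left, z up, the work surface at z = 0. Lengths are in m, angles in degrees, forces in N, time in s.
With the tool pointing down it reaches from about 0.375 to 0.9 m from the base axis. Payload 3.1 kg.
Tool frame: the origin (TCP) lies on the centre line of the jaws, within the pads' length; the fingertips stand 8 mm ahead of it and the grasp point (between the pads) lies 11 mm behind it (bot.tip_extent is the distance from the TCP to the fingertips, in m); z points along the fingers, y is the line along which they close (so a half turn about z gives the same grasp; the last joint's range is limited). The gripper opens to 87 mm and grips with 3 to 60 N. Pads are 19 mm wide; open, the fingers measure 117 mm over their backs; the gripper's body (75 mm by 190 mm) begins 51 mm behind the grasp point.
Start: joints at [53.772, 30.224, 82.088, -0, 67.689, -10.227], TCP at [0.274, 0.562, 0.231] pointing down, gripper open.
Joint ranges: [-176.69, 176.69], [-43.24, 126.21], [12.49, 139.97], [-82, 262], [0, 151.66], [-163.58, 163.58]. Speed limits (degrees/s): [159.86, 159.86, 180, 180, 180, 180].

## Interface

Orientations are given as a 3x3 rotation matrix whose columns are the frame's x, y, z axes.
In Python, from rig import bot, vision, workorder gives the robot as it stands.
- The arm moves only by the shell command python3 -m handwheel 'ROWS'. ROWS is JSON, a list of rows, each an object with "delta_rot": the turn, a rotation vector about the tool's x, y, z in rad, a list of three; "xyz": the shift along the tool's x, y, z in mm, a list of three; "hand": the closure, from -1 (fully open) to 1 (shut). A call has exactly 5 rows; each row is the pose to reach, as a shift and turn from the pose commanded when the call began, along the tool's axes at that moment; what a row does not reach only later rows make up. A row lasts 1/8 s, in which the tool goes at most 62.5 mm and 10.7 degrees, less where a joint would pass 70% of its speed; a pose out of reach is approached as far as the arm can. A call with a gripper value outside its range is refused whole. The fingers move at their own pace and stop on an object; the grip force is fixed at half the most. Time passes only in rows, so rows that repeat a pose let the fingers close, or fill a call up. It gives the time, the measured TCP pose, the force, the opening and the grip force at its end, in the units of the state.
- bot.read_state(): the state, without advancing time (a new reading comes with each control period).
- vision.capture(name): name is "side" or "top"; returns the picture (400x640x3 uint8, red, green, blue); there is no depth.
- vision.camera_model(name): a dict with "camera_matrix" (3x3 intrinsics, pixels), "camera_from_world" (4x4, takes a point from world to camera coordinates). Camera axes: x right, y up, looking along -z (the intrinsics and any distortion apply to the point x, -y, -z); pixel columns grow to the right and rows downward; lengths in m; the calibration is good to about 2 mm. A picture is of the moment at which its call begins. camera_model takes no time and is no camera call.
- workorder.hand_in(): hands the job in; it is judged then, once.
The state is a dict: "time_s": time; "joint_positions": joint angles; "qvel": joint speeds; "tau": joint torques, N m; "position": TCP position; "tcp_rot": TCP orientation; "force": force on the tool from outside, world axes, zero at the start; "moment": the same for the moment, N m; "opening": opening from 0.0 (shut) to 1.0 (fully open); "grasp_force": force on a finger pad.
Only numpy, scipy, OpenCV 4.12 (cv2) and the standard library are available. Lean on these libraries where they do the work, as an engineer would, in place of code of your own. Each camera call takes 0.05 s, during which the arm holds its last target. There are 200 camera calls.

## Task

One valve on the sloping vacuum console has lost its lever, which lies on the bench: turn the lever to suit the wide spline of the bare stem, slide it on fully home against the shoulder, then use it to swing the valve open, up to its stop, so that the lever points straight up the slope of the panel like its neighbour. Let go of it there, and leave the neighbouring lever and everything else on the bench as they are.

Things in the scene. Friction and masses are not known exactly. Their poses are not given: they have to be found in the camera images.
- lever_hub (a point): Loose valve lever: centre of its hub, on the bore axis, 15 mm above the underside; lies the way up it is fitted. x: towards the sleeve end; z: along the bore, out of the hub's top. Hub: steel block 40 (x) x 34 (y, flat sides, good to grip) x 30 mm tall. Bore goes right through: the stem's spline outline with 1 mm clearance all round; its wide slot (11 mm; other three 7 mm) is on the +x side.
- lever: The same loose lever as a whole, about 0.2 kg; origin: centre of the hub's underside, axes as the hub's. From the hub a flat aluminium bar (18 mm wide, 9 mm thick, low down) runs along +x to a black plastic sleeve (22 mm wide, 15 mm tall) that ends 122 mm from the bore's axis.
- stem_tip (a point): Bare splined valve stem: centre of its top end. z: along the shaft, out of the panel, leaning 30 degrees from vertical towards the console's low front edge. x: where its wide spline points, and so the lever once fitted. Four splines in a cross, 20 mm over all, wide one 9 mm, others 5 mm; top 3 mm chamfered. Lever fully home: hub centre 9 mm below this point along z, shaft top 6 mm inside the hub.
- valve: The valve that carries the bare stem, fixed on the panel: square flange 66 mm, brass bonnet, and at 38 mm off the panel a round shoulder, 38 mm across, on which the hub's underside rests when home. The stem stands 24 mm out of it. Origin: where the stem's axis meets the panel; x, z as the console's.
- stem (a joint): Angle of the bare stem (rad) about its z, counter-clockwise seen facing the panel. 0 = open, at its stop: wide spline and lever point straight up the slope, along the grey line, away from the low front edge. 1.57 = shut, other stop: pointing across the panel, to the robot's left. Stiff (about 0.2 N m of friction); stays where left.
- fitted_lever (a joint): Angle (rad) of the neighbouring valve on the same console, 170 mm to one side of the bare stem (either side). It carries its lever, the same as the loose one, in the open position (0). Same sense as the bare stem. Leave it.
- console: Vacuum console fixed to the bench: white housing, aluminium panel sloping up at 30 degrees away from the robot; 220 mm deep (x), 400 wide (y), 25 high at the low front edge, 135 at the back. A round gauge sits between the two valves, higher up. Origin: centre of its underside; x: from front edge to back; z up.
- spanner: An open-ended spanner, 150 mm long, lying flat beside the lever. Bystander. Origin: on its underside, near the middle of its length.
- capnut: A stepped round steel cap nut, 24 mm across and 18 mm tall, standing behind the lever's hub. Bystander. Origin: middle of its underside.
- beaker: A glass beaker, 68 mm across and 90 mm tall. Bystander. Origin: middle of its underside.
- reagent: An amber glass bottle, 60 mm across and 130 mm tall. Bystander. Origin: middle of its underside.
- wash: A white plastic bottle, 66 mm across and 170 mm tall. Bystander. Origin: middle of its underside.
- crucible: A porcelain crucible, 44 mm across and 35 mm tall. Bystander. Origin: middle of its underside.
- screwdriver: A screwdriver, 170 mm long, lying in front of the console. Bystander. Origin: on its underside, near the middle of its length.

How it is judged:
By the outcome, as a careful person would: the job done as asked, in the order asked, and still so for the second after the job is handed in, with the robot touching nothing.
It also fails if it takes over 43 s, if anything falls off the work surface, if the arm or the gripper's body presses on something with over 40 N, if the wrist force passes 120 N, or if a joint passes its speed limit or range.

## Working session

There is one attempt and no reset: what is moved stays moved. The work goes in short steps, Python scripts to look and compute and a shell command to move; the robot and the scene stay as the last step left them, time stands still between calls to the robot, and variables do not carry over. Pictures are saved under pics/ and viewed, at most 10 in all, crops included, and the job is handed in when it is done.

```bash
mkdir -p pics
python3 - <<'E'
from rig import bot, vision
import cv2, numpy as np
np.set_printoptions(precision=4,suppress=True)
for n in("top","side"):
    cv2.imwrite(f"pics/{n}0.png",vision.capture(n)[:,:,::-1]); m=vision.camera_model(n); print(n,m)
s=bot.read_state(); print(s)
E
ls
```

```text
top {'camera_matrix': array([[447.1688,   0.    , 317.9643],
       [  0.    , 447.1688, 197.5411],
       [  0.    ,   0.    ,   1.    ]]), 'camera_from_world': array([[ 0.0818, -0.9966,  0.0032, -0.0463],
       [ 0.9711,  0.0804,  0.2248, -0.571 ],
       [-0.2243, -0.0153,  0.9744, -1.3244],
       [ 0.    ,  0.    ,  0.    ,  1.    ]])}
side {'camera_matrix': array([[441.2247,   0.    , 320.9429],
       [  0.    , 441.2247, 201.7002],
       [  0.    ,   0.    ,   1.    ]]), 'camera_from_world': array([[ 0.8315, -0.5554,  0.0141, -0.4783],
       [ 0.3493,  0.5423,  0.7641, -0.2671],
       [-0.4321, -0.6304,  0.6449, -1.2027],
       [ 0.    ,  0.    ,  0.    ,  1.    ]])}
{'time_s': 0.1, 'joint_positions': array([ 53.7742,  30.2722,  82.1479,   0.001 ,  67.6896, -10.2239]), 'qvel': array([ 0.0129, -0.0533, -0.1032,  0.0038,  0.1129,  0.0199]), 'tau': array([ -0.0008, -44.099 , -17.7149,   0.0634,   0.0534,  -0.    ]), 'position': array([0.2736, 0.5613, 0.2297]), 'tcp_rot': array([[-0.8988,  0.4384, -0.0011],
       [ 0.4384,  0.8988, -0.0015],
       [ 0.0004, -0.0019, -1.    ]]), 'force': array([ 0.0087, -0.4987, -0.117 ]), 'moment': array([-0.0019,  0.0552, -0.02  ]), 'grasp_force': 0.0, 'opening': 1.000530525058766}
pics
```

View pics/top0.png

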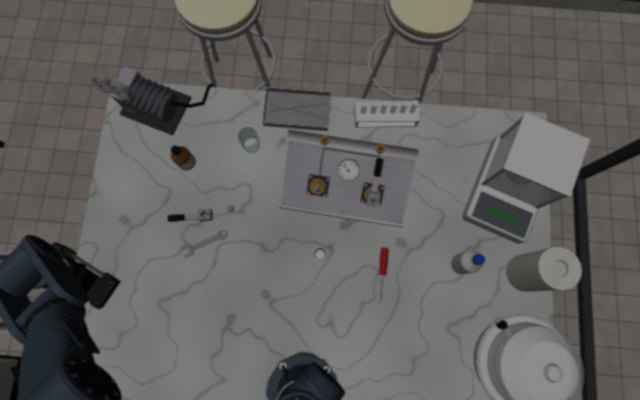

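View pics/side0.png

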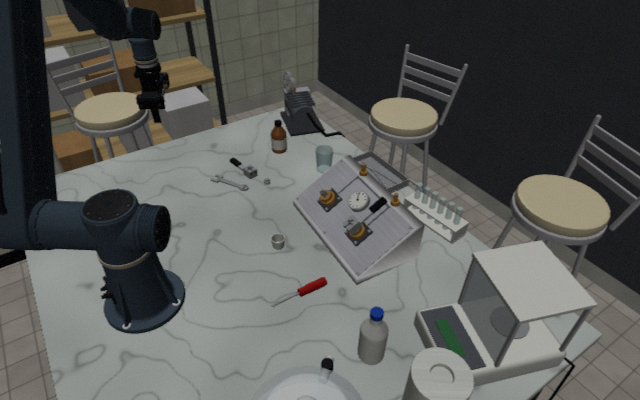

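The top view shows the loose lever (sleeve ~(176,218), hub ~(205,215)), the cap nut at (231,209), the bare valve at ~(318,185) and the fitted one at ~(373,195). The side view has the lever at ~(243,168) and the bare stem at ~(327,197). I'll zoom in.

Run:
```python
import cv2, numpy as np
t=cv2.imread("pics/top0.png");s=cv2.imread("pics/side0.png")
def c(im,x,y,w,h,k=8):
    return cv2.resize(im[y:y+h,x:x+w],None,fx=k,fy=k,interpolation=cv2.INTER_CUBIC)
# 50x37 crops at 8x => 400x296
im=np.vstack([np.hstack([c(t,160,195,50,37),c(t,295,167,50,37)]),np.hstack([c(s,225,150,50,37),c(s,305,180,50,37)])])
cv2.imwrite("pics/crop1.png",np.clip(im*1.5,0,255).astype(np.uint8))
```

```text
(no output)
```

View pics/crop1.png

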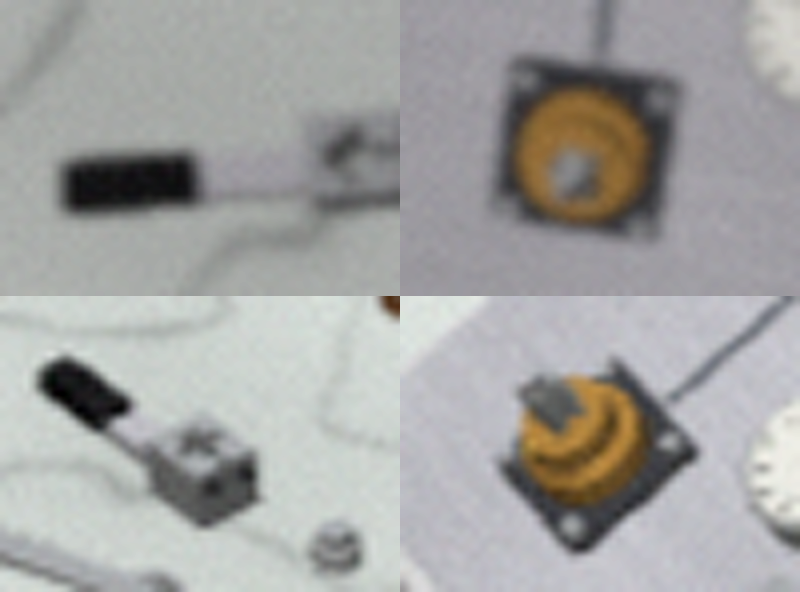

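The crops show the lever's black sleeve pointing image-left (+y), the hub's bore cross, and the bare stem's grey tip on the brass bonnet at top ~(317,188) and side ~(324,193). I'll average frames and zoom in on the stem tip and bore.

Run:
```python
from rig import vision
import cv2, numpy as np
A={}
for n in("top","side"):
    A[n]=np.mean([vision.capture(n).astype(float) for _ in range(10)],0)[:,:,::-1]
    np.save(f"pics/{n}_avg.npy",A[n])
t,s=A["top"],A["side"]
def c(im,x,y,w,h,k=20):
    r=cv2.resize(im[y:y+h,x:x+w],None,fx=k,fy=k,interpolation=cv2.INTER_CUBIC)
    return np.clip(r*1.6-20,0,255)
im=np.vstack([np.hstack([c(t,195,206,20,15),c(t,307,178,20,15)]),np.hstack([c(s,240,160,20,15),c(s,314,185,20,15)])])
cv2.imwrite("pics/crop2.png",im.astype(np.uint8))
```

```text
(no output)
```

View pics/crop2.png

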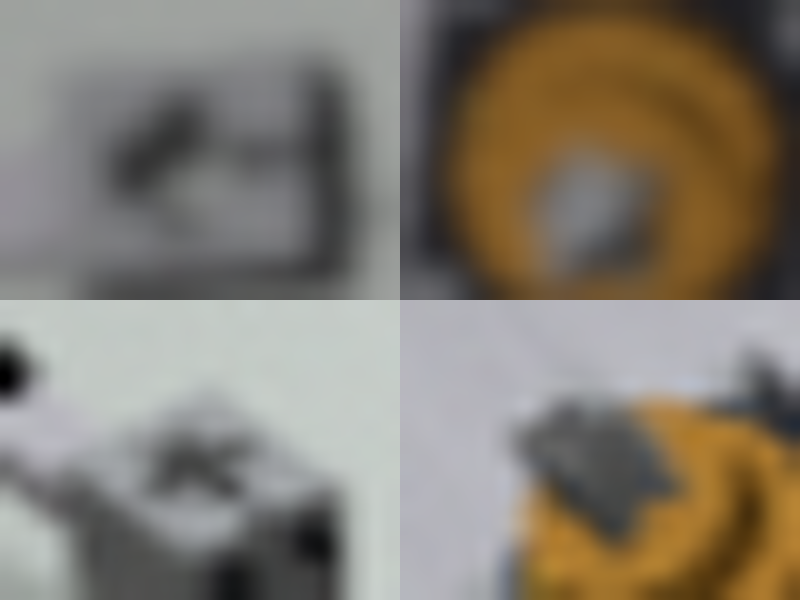

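The bore cross shows at top ~(204,213.5). The stem tip shows as a grey patch at top ~(317,188) and side ~(324,192). Its angle isn't clear yet, so I'll get the geometry numerically.

```bash
cat > h.py <<'E'
import numpy as np, cv2
from rig import vision
np.set_printoptions(precision=4,suppress=True)
M={n:vision.camera_model(n) for n in("top","side")}
def proj(n,P):
    m=M[n];T=m["camera_from_world"];c=np.atleast_2d(P)@T[:3,:3].T+T[:3,3]
    p=np.c_[c[:,0],-c[:,1],-c[:,2]]@m["camera_matrix"].T
    return p[:,:2]/p[:,2:]
def ray(n,uv):
    m=M[n];T=m["camera_from_world"]
    d=np.linalg.solve(m["camera_matrix"],np.r_[uv,1.]);d=np.array([d[0],-d[1],-d[2]])
    return -T[:3,:3].T@T[:3,3],T[:3,:3].T@d
def plane(n,uv,n0,d0):   # point X on ray with n0.X=d0
    o,d=ray(n,uv);n0=np.asarray(n0,float);return o+d*(d0-n0@o)/(n0@d)
def onz(n,uv,z): return plane(n,uv,[0,0,1],z)
def tri(uvt,uvs):
    (a,d),(b,e)=ray("top",uvt),ray("side",uvs)
    k=np.linalg.lstsq(np.c_[d,-e],b-a,rcond=None)[0];p,q=a+k[0]*d,b+k[1]*e
    return (p+q)/2,np.linalg.norm(p-q)*1e3
E
python3 - <<'E'
from h import *
print("corners FL,FR",onz("top",(280,208),.025),onz("top",(403,225),.025),"BL,BR",onz("top",(288,131),.135),onz("top",(418,150),.135))
for n,roi,r2 in(("top",(295,167,45,37),(160,200,60,30)),("side",(305,180,40,37),(220,150,50,40))):
    im=np.load(f"pics/{n}_avg.npy").astype(np.float32);x,y,w,h=roi
    c=im[y:y+h,x:x+w];k=8
    c=cv2.resize(c,None,fx=k,fy=k,interpolation=cv2.INTER_CUBIC)
    f=lambda p:(np.asarray(p)+.5)/k-.5+[x,y]
    B,G,R=cv2.split(c)
    org=((R-B)>40).astype(np.uint8)
    cs=max(cv2.findContours(org,0,1)[0],key=cv2.contourArea)
    hull=cv2.convexHull(cs);e=cv2.fitEllipse(hull)
    print(n,"brass ellipse",f(e[0]),np.array(e[1])/k,e[2])
    inside=cv2.drawContours(np.zeros_like(org),[hull],-1,1,-1)
    g=((R-B)<20)&(inside>0); 
    nn,l,st,ce=cv2.connectedComponentsWithStats(g.astype(np.uint8))
    for i in range(1,nn):
        if st[i,4]>k*k*4: print(" grey",f(ce[i]),st[i]/k)
    dk=((R<90)&((R-B)<25)).astype(np.uint8)|org
    dk=cv2.morphologyEx(dk,cv2.MORPH_OPEN,np.ones((25,25)))
    cc=max(cv2.findContours(dk,0,1)[0],key=cv2.contourArea)
    r=cv2.minAreaRect(cc);print(" flange",f(r[0]),np.array(r[1])/k,r[2],[f(p) for p in cv2.boxPoints(r)])
    # sleeve
    x,y,w,h=r2;c=cv2.resize(im[y:y+h,x:x+w],None,fx=k,fy=k,interpolation=cv2.INTER_CUBIC)
    m=(c.max(2)<55).astype(np.uint8)
    cc=max(cv2.findContours(m,0,1)[0],key=cv2.contourArea);r=cv2.minAreaRect(cc)
    print(" sleeve",(np.array(r[0])+.5)/k-.5+[x,y],np.array(r[1])/k,r[2])
E
```

```text
corners FL,FR [0.5381 0.119  0.025 ] [ 0.5156 -0.2734  0.025 ] BL,BR [0.7569 0.1079 0.135 ] [ 0.7287 -0.2896  0.135 ]
top brass ellipse [317.211  185.8717] [15.4067 15.4431] 141.12203979492188
 grey [316.3019 188.5583] [ 19.     19.125   5.5     5.875 214.125]
 flange [317.7905 184.784 ] [22.648  22.0376] 7.305758953094482 [array([305.1573, 194.2734]), array([307.9597, 172.4147]), array([330.4238, 175.2947]), array([327.6214, 197.1534])]
 sleeve [175.8393 217.4649] [ 6.4773 16.5632] 86.18592071533203
side brass ellipse [327.2397 197.2847] [14.8387 15.3346] 18.774154663085938
 grey [324.3468 193.562 ] [ 16.625  11.      6.125   5.875 151.125]
 flange [328.0568 198.1096] [12.5582 14.7657] 54.81930160522461 [array([318.4047, 197.2311]), array([330.4733, 188.7237]), array([337.7088, 198.9881]), array([325.6402, 207.4954])]
 sleeve [234.9325 161.84  ] [11.125  5.5  ] 36.869895935058594
```

```bash
cat >> h.py <<'E'
yaw=np.radians(-3.6)
cx=np.array([np.cos(yaw),np.sin(yaw),0]);cy=np.array([-np.sin(yaw),np.cos(yaw),0]);s30,c30=.5,3**.5/2
N=-s30*cx+[0,0,c30]; U=c30*cx+[0,0,s30]   # panel normal, up-slope
F=np.array([.527,-.077,.025])
E
python3 - <<'E'
from h import *
for t in(.004,.008):
    for n,uv in(("top",(317.79,184.78)),("side",(328.06,198.11))):
        p=plane(n,uv,N,N@F+t)-t*N; print(t,n,"valve",p,"console y",(p-F)@cy,"up",(p-F)@U,"tip",p+.062*N,proj("top",p+.062*N),proj("side",p+.062*N))
print("tri brass",tri((317.21,185.87),(327.24,197.28)),"tri grey",tri((316.30,188.56),(324.35,193.56)))
hub=onz("top",(203.75,213.75),.03);sl=onz("top",(175.84,217.46),.010);print("hub top",hub,"sleeve",sl,"d",np.linalg.norm((sl-hub)[:2]),"yaw",np.degrees(np.arctan2(*(sl-hub)[[1,0]])))
print("side hub", onz("side",(240+9.75-.5,160+8.25-.5),.03),"side sleeve",onz("side",(234.93,161.84),.010))
print("nut",onz("top",(231,209),.018))
# grey line on panel
im=np.load("pics/top_avg.npy");
g=im[140:174,314:330].sum(2); print([ (140+i,314+int(g[i].argmin()),int(g[i].min())) for i in range(0,34,3)])
E
```

```text
0.004 top valve [0.613  0.0044 0.0716] console y 0.08662401525203459 up 0.09325562219204839 tip [0.5821 0.0063 0.1253] [[316.434  189.8406]] [[322.2149 190.3599]]
0.004 side valve [0.6134 0.0145 0.0715] console y 0.09671915356762054 up 0.09293990370248409 tip [0.5825 0.0164 0.1252] [[313.0707 189.465 ]] [[320.5167 188.6676]]
0.008 top valve [0.614  0.0042 0.0722] console y 0.08648394698972765 up 0.09436469489638201 tip [0.5831 0.0061 0.1259] [[316.5272 189.4928]] [[322.506  190.1521]]
0.008 side valve [0.613  0.011  0.0714] console y 0.09326969299981443 up 0.0927589346253939 tip [0.5821 0.013  0.1251] [[314.2077 189.6856]] [[321.0254 189.3043]]
tri brass (array([0.6031, 0.0061, 0.0883]), np.float64(1.8745334144188814)) tri grey (array([0.5907, 0.0073, 0.1079]), np.float64(0.7749699655689303))
hub top [0.4988 0.3566 0.03  ] sleeve [0.4829 0.4492 0.01  ] d 0.0939704017774157 yaw 99.74268768935771
side hub [0.4978 0.3603 0.03  ] side sleeve [0.4802 0.4503 0.01  ]
nut [0.5233 0.2753 0.018 ]
[(140, 324, 112), (143, 323, 177), (146, 324, 296), (149, 323, 219), (152, 322, 243), (155, 322, 231), (158, 322, 242), (161, 321, 231), (164, 321, 235), (167, 320, 237), (170, 320, 235), (173, 320, 253)]
```

Run:
```python
from h import *
tip=np.array([.5828,.0062,.1258])
L=lambda d:np.cross(N,d)
for n,(x0,y0) in(("top",(307,178)),("side",(314,185))):
    q=lambda P:((proj(n,P)-[x0-.5,y0-.5])*20)[0]
    o=q(tip);b=q(tip-.024*N)
    print(n,"tip",o,"base",b,"U10mm",q(tip+.01*U)-o,"cy10mm",q(tip+.01*cy)-o)
    im=np.load(f"pics/{n}_avg.npy")
    R_B=(im[:,:,2]-im[:,:,0]).astype(int); g=im.mean(2).astype(int)
    print(R_B[y0:y0+15,x0+4:x0+16]);print(g[y0:y0+15,x0+4:x0+16])
s=np.load("pics/side_avg.npy")[180:204,308:332];t=np.load("pics/top_avg.npy")[176:200,305:329]
im=np.hstack([cv2.resize(np.clip(a*1.8-20,0,255),None,fx=16,fy=16,interpolation=cv2.INTER_LANCZOS4) for a in(t,s)])
cv2.imwrite("pics/crop3.png",np.clip(im,0,255).astype(np.uint8))
```

```text
top tip [199.9249 241.5788] base [211.3976 198.7734] U10mm [  8.443  -64.0709] cy10mm [-66.388  -9.441]
[[-2  1 10 21 28 33 35 34 29 20 11  3]
 [ 4 17 33 45 51 53 55 53 49 40 31 20]
 [18 38 52 57 59 60 59 58 57 55 50 40]
 [34 52 59 60 58 57 56 56 56 57 57 53]
 [45 57 60 58 57 58 57 55 52 51 53 57]
 [52 59 60 59 60 60 60 59 55 51 49 53]
 [53 59 62 59 55 54 57 60 59 56 51 50]
 [57 61 59 50 37 33 40 47 51 54 54 51]
 [59 61 50 32 15 11 17 23 31 46 55 54]
 [59 56 38 15  3  0  2  6 19 41 57 57]
 [57 53 32 10  0 -2  0  4 22 45 58 60]
 [55 55 37 13  1 -2 -1  5 23 46 59 60]
 [47 56 42 18  3  0  1  6 22 45 57 57]
 [34 48 41 22 11 13 14 16 30 48 56 51]
 [15 32 37 32 30 36 38 36 42 51 50 39]]
[[51 43 40 45 47 49 51 49 45 40 35 34]
 [39 43 50 57 61 64 64 62 57 51 44 39]
 [43 53 61 65 66 66 67 66 65 63 58 50]
 [50 61 66 66 65 63 63 62 63 65 63 59]
 [57 65 67 65 63 64 63 60 59 57 60 63]
 [63 66 68 67 66 67 67 66 61 56 53 59]
 [64 67 68 70 72 71 70 69 67 63 56 54]
 [65 67 69 73 77 78 74 71 68 65 61 56]
 [69 70 70 73 81 85 82 73 67 64 64 60]
 [67 70 71 77 86 89 84 73 63 62 65 63]
 [67 71 75 82 89 91 
[... 934 characters left out ...]
126 126 128 128 128 128 127 128 128]
 [126 127 126 124 125 127 128 129 128 127 128 127]
 [125 126 127 124 121 123 127 129 130 129 128 123]
 [126 125 127 122 117 116 120 127 124 125 128 119]
 [127 126 125  99  78  91  88  90  94  94  92  77]
 [126 111  89  72  68  70  66  70  83  86  83  84]
 [127 109  76  73  74  65  61  62  71  82  84  84]
 [129 124  92  62  68  64  59  60  61  74  82  83]
 [128 127 101  61  50  59  58  57  59  63  77  83]
 [128 123 100  73  58  51  54  59  72  80  81  82]
 [127 122 102  84  80  62  50  61  76  81  83  71]
 [127 103  84  84  84  80  67  69  81  84  77  59]
 [119  85  75  86  84  83  80  81  84  77  58  47]
 [112  81  68  67  65  76  79  73  59  52  48  44]]
```

View pics/crop3.png

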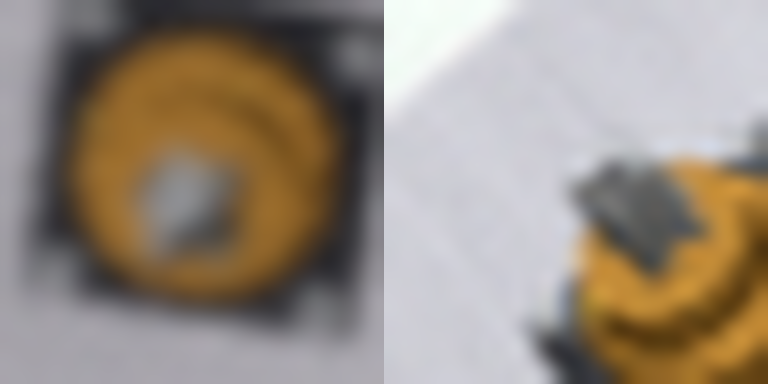

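The top tip cross reads as an X, with spline tips near 33–40° and 130°. The side view's base tips are near 214° and 310°, so the wide spline sits at about 36° (the stops allow only 0–90°). Now the grasp.

```bash
cat >> h.py <<'E'
from rig import bot
from scipy.spatial.transform import Rotation as Rt
def go(pos,R):
    s=bot.read_state();R0=np.asarray(s["tcp_rot"])
    d=R0.T@(np.asarray(pos)-s["position"])*1e3;r=Rt.from_matrix(R0.T@R).as_rotvec()
    print("xyz",d.round(1),"|%.0f|"%np.linalg.norm(d),"rot",r.round(3),"%.0f deg"%np.degrees(np.linalg.norm(r)),"t",s["time_s"],"F",s["force"])
def Rdown(yaw_y):  # tool down, y axis at this yaw
    a=np.radians(yaw_y);y=np.array([np.cos(a),np.sin(a),0]);z=np.array([0,0,-1.]);return np.c_[np.cross(y,z),y,z]
def Rfit(th):      # tool along -N, lever y = -tool y, lever angle th
    a=np.radians(th);lx=np.cos(a)*U+np.sin(a)*cy;ly=np.cross(N,lx);return np.c_[np.cross(-ly,-N),-ly,-N]
E
python3 - <<'E'
from h import *
go((.4985,.358,.10),Rdown(9.5))
E
```

```text
xyz [-291.2  -84.7  130.5] |330| rot [-0.    -0.     0.951] 55 deg t 1.1 F [-0.6204 -0.0042  0.773 ]
```

```bash
python3 -m handwheel '[{"xyz":[-291,-85,130],"delta_rot":[0,0,0.951],"hand":-0.4},{"xyz":[-291,-85,130],"delta_rot":[0,0,0.951],"hand":-0.4},{"xyz":[-291,-85,130],"delta_rot":[0,0,0.951],"hand":-0.4},{"xyz":[-291,-85,130],"delta_rot":[0,0,0.951],"hand":-0.4},{"xyz":[-291,-85,130],"delta_rot":[0,0,0.951],"hand":-0.4}]'
python3 - <<'E'
from h import *
go((.4985,.358,.013),Rdown(9.5))
E
```

```text
time_s: 1.72
position: [0.488, 0.3674, 0.1068]
tcp_rot: [[-0.173, 0.985, 0.001], [0.985, 0.173, 0.001], [0.0, 0.001, -1.0]]
force: [0.2, 0.9, 0.6]
opening: 0.706
grasp_force: 0.0
xyz [-11.1   8.7  93.8] |95| rot [ 0.001 -0.     0.008] 0 deg t 1.725 F [0.2167 0.9141 0.5577]
```

```bash
python3 -m handwheel '[{"xyz":[-10,7,0],"delta_rot":[0,0,0.01],"hand":-0.4},{"xyz":[-10,7,40],"delta_rot":[0,0,0.01],"hand":-0.4},{"xyz":[-10,7,40],"delta_rot":[0,0,0.01],"hand":-0.4},{"xyz":[-10,7,40],"delta_rot":[0,0,0.01],"hand":-0.4},{"xyz":[-10,7,40],"delta_rot":[0,0,0.01],"hand":-0.4}]'
python3 - <<'E'
from h import *
go((.4985,.358,.013),Rdown(9.5))
t=vision.capture("top")[190:240,150:217][:,:,::-1];s=vision.capture("side")[130:180,215:282][:,:,::-1]
im=np.hstack([cv2.resize(a,None,fx=6,fy=6,interpolation=3) for a in(t,s)])
cv2.imwrite("pics/g1.png",np.clip(im*1.6,0,255).astype(np.uint8))
E
```

```text
time_s: 2.35
position: [0.4956, 0.3611, 0.0691]
tcp_rot: [[-0.17, 0.985, 0.003], [0.985, 0.17, 0.001], [0.001, 0.003, -1.0]]
force: [0.0, -0.3, 0.2]
opening: 0.698
grasp_force: 0.0
xyz [-3.6  2.2 56.1] |56| rot [ 0.003 -0.001  0.005] 0 deg t 2.35 F [ 0.0373 -0.2889  0.1537]
```

View pics/g1.png

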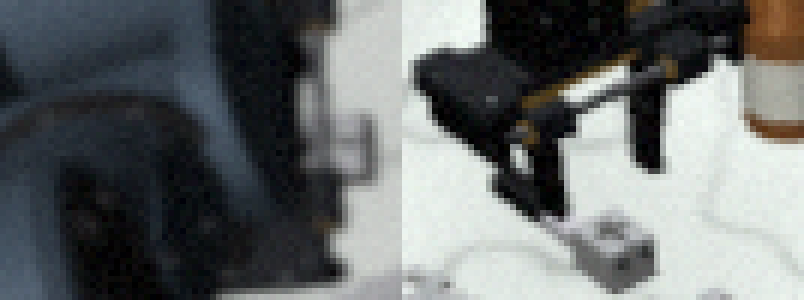

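Side view: the fingers (tips ~(545,210) and (650,165) in the crop) straddle the hub, and nothing else is near.

```bash
python3 - <<'E'
from h import *
print(proj("side",[[.4956,.3611,.061],[.4985,.358,.03]]),"fingers seen ~(247.5,161); hub top seen ~(249.8,167.5)")
E
python3 -m handwheel '[{"xyz":[-3.6,2,0],"delta_rot":[0,0,0],"hand":-0.4},{"xyz":[-3.6,2,20],"delta_rot":[0,0,0],"hand":-0.4},{"xyz":[-3.6,2,40],"delta_rot":[0,0,0],"hand":-0.4},{"xyz":[-3.6,2,56],"delta_rot":[0,0,0],"hand":-0.4},{"xyz":[-3.6,2,56],"delta_rot":[0,0,0],"hand":-0.4}]'
```

```text
[[247.8485 160.899 ]
 [249.7201 167.9994]] fingers seen ~(247.5,161); hub top seen ~(249.8,167.5)
time_s: 3.08
position: [0.4971, 0.3564, 0.01]
tcp_rot: [[-0.169, 0.986, -0.002], [0.986, 0.169, -0.001], [-0.001, -0.002, -1.0]]
force: [-0.7, -0.3, 0.1]
opening: 0.7
grasp_force: 0.0
```

```bash
python3 -m handwheel '[{"xyz":[0,0,-2],"delta_rot":[0,0,0],"hand":0},{"xyz":[0,0,-2],"delta_rot":[0,0,0],"hand":1},{"xyz":[0,0,-2],"delta_rot":[0,0,0],"hand":1},{"xyz":[0,0,-2],"delta_rot":[0,0,0],"hand":1},{"xyz":[0,0,-2],"delta_rot":[0,0,0],"hand":1}]'
```

```text
time_s: 3.7
position: [0.4978, 0.3568, 0.0138]
tcp_rot: [[-0.169, 0.986, 0.001], [0.986, 0.169, 0.0], [0.0, 0.001, -1.0]]
force: [-0.6, -0.1, 2.2]
opening: 0.391
grasp_force: 30.0
```

```bash
python3 -m handwheel '[{"xyz":[0,0,0],"delta_rot":[0,0,0],"hand":1},{"xyz":[0,0,0],"delta_rot":[0,0,0],"hand":1},{"xyz":[0,0,-30],"delta_rot":[0,0,0],"hand":1},{"xyz":[0,0,-80],"delta_rot":[0,0,0],"hand":1},{"xyz":[0,0,-130],"delta_rot":[0,0,0],"hand":1}]'
python3 - <<'E'
from h import *
tip=np.array([.5828,.0062,.1258])
# hub underside 40 mm above tip; TCP is ~12 mm above the underside
go(tip+(.012+.040)*N,Rfit(36))
E
```

```text
time_s: 4.32
position: [0.4968, 0.3562, 0.1433]
tcp_rot: [[-0.169, 0.986, -0.003], [0.986, 0.169, -0.001], [-0.001, -0.003, -1.0]]
force: [1.0, 0.5, -2.0]
opening: 0.39
grasp_force: 30.0
xyz [-353.5    0.4  -27.2] |355| rot [-0.522  0.195  1.146] 73 deg t 4.325 F [ 0.96    0.5425 -1.9688]
```

```bash
python3 -m handwheel '[{"xyz":[-40,0,-60],"delta_rot":[-0.07,0.027,0.16],"hand":1},{"xyz":[-90,0,-80],"delta_rot":[-0.14,0.054,0.32],"hand":1},{"xyz":[-150,0,-80],"delta_rot":[-0.21,0.08,0.48],"hand":1},{"xyz":[-210,0,-80],"delta_rot":[-0.28,0.107,0.64],"hand":1},{"xyz":[-270,0,-80],"delta_rot":[-0.36,0.136,0.80],"hand":1}]'
python3 - <<'E'
from h import *
tip=np.array([.5828,.0062,.1258])
go(tip+(.0135+.045)*N,Rfit(36)); print(bot.read_state()["joint_positions"])
E
```

```text
time_s: 4.95
position: [0.5427, 0.0886, 0.2231]
tcp_rot: [[0.554, 0.749, 0.364], [0.793, -0.608, 0.045], [0.255, 0.264, -0.93]]
force: [1.2, 0.3, -2.6]
opening: 0.387
grasp_force: 30.0
xyz [-69.8  44.8  43.7] |94| rot [-0.158  0.058  0.341] 22 deg t 4.95 F [ 1.2448  0.2603 -2.6127]
[ -4.7504  18.7121 109.3614   8.3385  31.0698  25.8851]
```

```bash
python3 -m handwheel '[{"xyz":[-20,13,12],"delta_rot":[-0.05,0.02,0.11],"hand":1},{"xyz":[-40,25,25],"delta_rot":[-0.1,0.04,0.22],"hand":1},{"xyz":[-70,45,44],"delta_rot":[-0.158,0.058,0.341],"hand":1},{"xyz":[-70,45,44],"delta_rot":[-0.158,0.058,0.341],"hand":1},{"xyz":[-70,45,44],"delta_rot":[-0.158,0.058,0.341],"hand":1}]'
python3 - <<'E'
from h import *
tip=np.array([.5828,.0062,.1258])
go(tip+(.0135+.045)*N,Rfit(36)); s=bot.read_state();print(s["joint_positions"])
P=s["position"];R=s["tcp_rot"]
A={n:np.mean([vision.capture(n).astype(float) for _ in range(4)],0)[:,:,::-1] for n in("top","side")}
for n in A: np.save(f"pics/{n}_b.npy",A[n])
b=P+.0135*R[:,2]; print("underside centre",b,"proj",proj("top",b),proj("side",b))
a=A["top"][150:210,275:342];c=A["side"][135:215,290:379]
im=np.hstack([cv2.resize(a,(536,480),interpolation=3)[:,:260*2][:, :400],cv2.resize(c,(534,480),interpolation=3)[:,:400]])
cv2.imwrite("pics/b1.png",np.clip(im*1.6,0,255).astype(np.uint8))
E
```

```text
time_s: 5.58
position: [0.5542, 0.01, 0.1761]
tcp_rot: [[0.734, 0.464, 0.496], [0.548, -0.836, -0.029], [0.401, 0.293, -0.868]]
force: [0.0, -0.6, -0.9]
opening: 0.386
grasp_force: 30.0
xyz [-1.3  1.5 -0.6] |2| rot [-0.004  0.002  0.006] 0 deg t 5.575 F [ 0.0134 -0.61   -0.9167]
[-13.2034  23.8409 117.7508  28.7007  10.2074  16.9873]
underside centre [0.5609 0.0096 0.1644] proj [[314.6928 193.5935]] [[316.0417 182.15  ]]
```

View pics/b1.png

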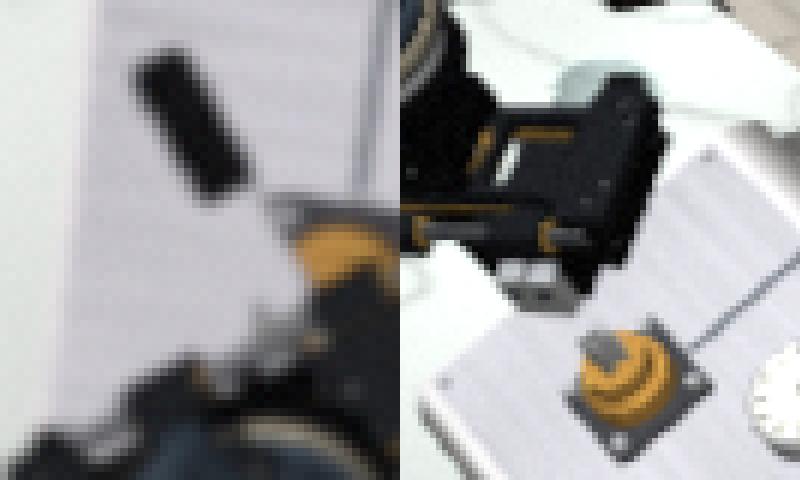

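The lever is held over the stem. In the top crop the sleeve runs (160,55)–(225,185), pointing up-slope and left. In the side crop the hub is at (540,285), short of the stem at (605,345). I'll measure the lever's offset in the grip.

Run:
```python
from h import *
s=bot.read_state();P=np.array(s["position"]);R=np.array(s["tcp_rot"]);lx=R[:,0];ly=-R[:,1];n=-R[:,2]
b=P-.0135*n
im=np.load("pics/top_b.npy").astype(np.float32);k=8
x,y,w,h=288,152,24,26
c=cv2.resize(im[y:y+h,x:x+w],None,fx=k,fy=k,interpolation=3)
m=(c.max(2)<70).astype(np.uint8);cc=max(cv2.findContours(m,0,1)[0],key=cv2.contourArea)
r=cv2.minAreaRect(cc);bx=(cv2.boxPoints(r)+.5)/k-.5+[x,y];print(bx,np.array(r[1])/k)
for hgt in(.0075,.015):
    q=[plane("top",p,n,n@b+hgt)-b for p in bx];print(hgt,[(round(v@lx*1e3,1),round(v@ly*1e3,1)) for v in q])
# visible side-face: hub underside corners predicted in side view
H=[b+a*.02*lx+c*.017*ly+z*n for z in(0,.03) for a in(-1,1) for c in(-1,1)]
pr=proj("side",np.array(H));print("hub corners crop px",(pr-[290,135]+.5)*6+[400,0])
a=np.load("pics/side_b.npy")[170:192,300:330];cv2.imwrite("pics/b2.png",np.clip(cv2.resize(a,None,fx=20,fy=20,interpolation=3)*1.4,0,255).astype(np.uint8))
print("in zoom px",(pr-[300,170]+.5)*20)
```

```text
[[289.8471 158.6856]
 [297.3452 154.401 ]
 [307.2913 171.8067]
 [299.7933 176.0913]] [20.0471  8.6359]
0.0075 [(np.float64(122.9), np.float64(10.8)), (np.float64(123.5), np.float64(-13.9)), (np.float64(66.7), np.float64(-14.0)), (np.float64(65.9), np.float64(11.0))]
0.015 [(np.float64(123.8), np.float64(9.2)), (np.float64(124.4), np.float64(-15.4)), (np.float64(68.0), np.float64(-15.5)), (np.float64(67.2), np.float64(9.4))]
hub corners crop px [[576.2239 319.0398]
 [519.3086 315.6754]
 [600.8835 252.2061]
 [544.3222 249.7444]
 [550.5453 286.9102]
 [492.9962 283.9152]
 [575.9404 219.3212]
 [518.7492 217.2498]]
in zoom px [[387.4131 363.4662]
 [197.6955 352.2513]
 [469.6116 140.6869]
 [281.0738 132.4815]
 [301.8176 256.3673]
 [109.9874 246.3838]
 [386.468   31.0707]
 [195.8308  24.1658]]
```

View pics/b2.png

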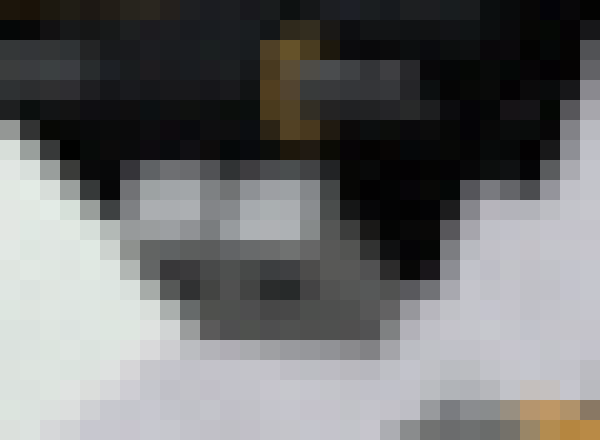

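Run:
```python
from h import *
s=bot.read_state();P=np.array(s["position"]);R=np.array(s["tcp_rot"]);lx=R[:,0];ly=-R[:,1];n=-R[:,2];b=P-.0135*n
X,r=tri(proj("top",b-.0015*ly)[0],proj("side",b)[0]+[0,-.8]);d=X-b
print("bias mm",d*1e3,r,"U,cy,N",[d@v*1e3 for v in(U,cy,N)])
X,r=tri((317.21,185.87),(327.24,197.28));X=X-d
# signed ray offsets
print("axis pt corrected",X, "h above panel est",(X-F)@N,"cons y",(X-F)@cy,"up",(X-F)@U)
```

```text
bias mm [-0.483  -1.2186  4.1516] 0.608006760739615 U,cy,N [np.float64(1.7245895399321698), np.float64(-1.2464933035900563), np.float64(3.798144098499529)]
axis pt corrected [0.6036 0.0074 0.0842] h above panel est 0.015672054725141205 cons y 0.08899509341928351 up 0.09121142558194971
```

```bash
sed -i '$a tip=np.array([.5816,.0075,.1251])' h.py
python3 - <<'E'
from h import *
go(tip+(.0135+.006)*N,Rfit(36))
E
```

```text
xyz [-2.7 -0.7 38.9] |39| rot [-0.002 -0.     0.006] 0 deg t 5.975 F [-0.6273  0.2945 -2.1291]
```

```bash
python3 -m handwheel '[{"xyz":[-2.7,-0.7,10],"delta_rot":[0,0,0.005],"hand":1},{"xyz":[-2.7,-0.7,20],"delta_rot":[0,0,0.005],"hand":1},{"xyz":[-2.7,-0.7,30],"delta_rot":[0,0,0.005],"hand":1},{"xyz":[-2.7,-0.7,38],"delta_rot":[0,0,0.005],"hand":1},{"xyz":[-2.7,-0.7,38],"delta_rot":[0,0,0.005],"hand":1}]'
python3 - <<'E'
from h import *
go(tip+(.0135+.0)*N,Rfit(36))
s=bot.read_state();P=np.array(s["position"]);R=np.array(s["tcp_rot"]);n=-R[:,2];b=P-.0135*n;print(s["joint_positions"])
A={k:np.mean([vision.capture(k).astype(float) for _ in range(4)],0)[:,:,::-1] for k in("top","side")}
print("side underside centre zoom",(proj("side",b)-[308,176]+.5)*16,"tip",(proj("side",tip)-[308,176]+.5)*16)
print("top tip zoom",(proj("top",tip)-[300,174]+.5)*16)
im=np.hstack([cv2.resize(np.clip(a*1.6,0,255),None,fx=16,fy=16,interpolation=3) for a in(A["top"][174:204,300:325],A["side"][176:206,308:333])])
cv2.imwrite("pics/d1.png",np.clip(im,0,255).astype(np.uint8))
E
```

```text
time_s: 6.6
position: [0.5713, 0.0078, 0.142]
tcp_rot: [[0.736, 0.459, 0.497], [0.543, -0.839, -0.03], [0.404, 0.292, -0.867]]
force: [-0.3, 0.2, -1.9]
opening: 0.389
grasp_force: 30.0
xyz [0.6 0.  6.3] |6| rot [-0.002  0.001  0.   ] 0 deg t 6.6 F [-0.336   0.2308 -1.9448]
[-12.9366  28.9785 117.0831  47.1818   6.4522  -1.1173]
side underside centre zoom [[215.3837 221.9117]] tip [[229.9373 236.3582]]
top tip zoom [[264.4549 263.8423]]
```

View pics/d1.png

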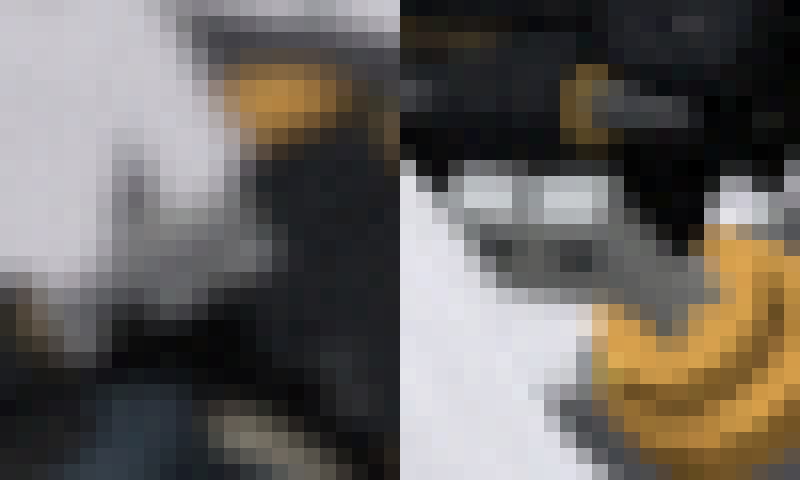

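In the side crop the stem (bottom spline ~(665,335)) goes up under the hub, whose bottom edge is at y≈295. The hub looks ~1–2 mm too far up-slope and left. I'll nudge it, then feel downwards.

```bash
python3 -m handwheel '[{"xyz":[-0.7,0.3,2],"delta_rot":[0,0,0],"hand":1},{"xyz":[-0.7,0.3,4],"delta_rot":[0,0,0],"hand":1},{"xyz":[-0.7,0.3,6],"delta_rot":[0,0,0],"hand":1},{"xyz":[-0.7,0.3,8],"delta_rot":[0,0,0],"hand":1},{"xyz":[-0.7,0.3,8],"delta_rot":[0,0,0],"hand":1}]'
cat > st.py <<'E'
from h import *
s=bot.read_state();P=np.array(s["position"]);R=np.array(s["tcp_rot"]);d=P-tip
print("t %.1f"%s["time_s"],"U,cy,N mm",np.array([d@U,d@cy,d@N])*1e3,"F tool",R.T@s["force"],"M tool",R.T@s["moment"],"tilt",np.degrees(np.arccos(min(1,-R[:,2]@N))),"th",np.degrees(np.arctan2(R[:,0]@cy,R[:,0]@U)),"J",s["joint_positions"][3:])
E
python3 st.py
```

```text
time_s: 7.62
position: [0.5747, 0.0068, 0.1351]
tcp_rot: [[0.736, 0.458, 0.498], [0.543, -0.839, -0.03], [0.404, 0.292, -0.867]]
force: [-0.6, 0.2, 1.0]
opening: 0.387
grasp_force: 30.0
t 7.6 U,cy,N mm [-0.871  -1.097  12.0829] F tool [ 0.1068 -0.1448 -1.131 ] M tool [ 0.3094 -0.5235 -0.046 ] tilt 0.12558682187834794 th 35.999638873379354 J [53.2637  5.9048 -7.2469]
```

```bash
python3 -m handwheel '[{"xyz":[0,0,1],"delta_rot":[0,0,0],"hand":1},{"xyz":[0,0,2],"delta_rot":[0,0,0],"hand":1},{"xyz":[0,0,3],"delta_rot":[0,0,0],"hand":1},{"xyz":[0,0,4],"delta_rot":[0,0,0],"hand":1},{"xyz":[0,0,4],"delta_rot":[0,0,0],"hand":1}]'; python3 st.py
```

```text
time_s: 8.25
position: [0.5754, 0.0076, 0.1327]
tcp_rot: [[0.735, 0.46, 0.498], [0.544, -0.839, -0.029], [0.404, 0.292, -0.867]]
force: [-9.1, 0.6, 14.0]
opening: 0.386
grasp_force: 30.0
t 8.2 U,cy,N mm [-1.5611 -0.2961  9.6621] F tool [ -0.729   -0.6493 -16.6905] M tool [ 0.5844 -0.5062 -0.1518] tilt 0.17844844694072987 th 36.072060624760766 J [ 56.1762   5.7365 -10.1818]
```

```bash
python3 -m handwheel '[{"xyz":[-0.1,-0.7,0],"delta_rot":[0,0,0],"hand":1},{"xyz":[-0.1,-1.4,0],"delta_rot":[0,0,0],"hand":1},{"xyz":[-0.1,-1.4,1],"delta_rot":[0,0,0],"hand":1},{"xyz":[-0.1,-1.4,1],"delta_rot":[0,0,0],"hand":1},{"xyz":[-0.1,-1.4,1],"delta_rot":[0,0,0],"hand":1}]'; python3 st.py
```

```text
time_s: 8.88
position: [0.5755, 0.0078, 0.1324]
tcp_rot: [[0.735, 0.458, 0.5], [0.544, -0.839, -0.031], [0.405, 0.295, -0.866]]
force: [-13.1, 0.7, 20.8]
opening: 0.389
grasp_force: 30.0
t 8.9 U,cy,N mm [-1.6683 -0.1236  9.4   ] F tool [ -0.8466  -0.4316 -24.6018] M tool [ 0.2468 -0.722  -0.1804] tilt 0.041451742820977175 th 36.063083728586406 J [ 57.8839   5.4201 -11.7892]
```

```bash
python3 -m handwheel '[{"xyz":[0,0,0],"delta_rot":[0,0,0.07],"hand":1},{"xyz":[0,0,0],"delta_rot":[0,0,0.14],"hand":1},{"xyz":[0,0,0],"delta_rot":[0,0,0],"hand":1},{"xyz":[0,0,0],"delta_rot":[0,0,-0.1],"hand":1},{"xyz":[0,0,0],"delta_rot":[0,0,-0.16],"hand":1}]'; python3 st.py
python3 -m handwheel '[{"xyz":[1.5,0,0],"delta_rot":[0,0,0.16],"hand":1},{"xyz":[0,1.5,0],"delta_rot":[0,0,0.16],"hand":1},{"xyz":[-1.5,0,0],"delta_rot":[0,0,0.16],"hand":1},{"xyz":[0,-1.5,0],"delta_rot":[0,0,0.16],"hand":1},{"xyz":[0,0,0],"delta_rot":[0,0,0.16],"hand":1}]'; python3 st.py
```

```text
time_s: 9.5
position: [0.5768, 0.0076, 0.1304]
tcp_rot: [[0.653, 0.571, 0.498], [0.671, -0.741, -0.03], [0.352, 0.354, -0.867]]
force: [0.5, 0.0, -2.6]
opening: 0.387
grasp_force: 30.0
t 9.5 U,cy,N mm [-1.5085 -0.1717  6.9421] F tool [-0.5878 -0.6384  2.5385] M tool [ 0.347  -0.4602 -0.0302] tilt 0.10136852793052421 th 45.30048253447998 J [ 57.9086   5.4649 -21.0622]
time_s: 10.12
position: [0.5766, 0.0077, 0.1302]
tcp_rot: [[0.736, 0.459, 0.497], [0.544, -0.839, -0.03], [0.403, 0.292, -0.867]]
force: [0.5, -0.0, -3.6]
opening: 0.39
grasp_force: 30.0
t 10.1 U,cy,N mm [-1.7584 -0.0949  6.9088] F tool [-1.0899 -0.7979  3.3489] M tool [ 0.4263 -0.6109 -0.1541] tilt 0.13602889286726486 th 36.07019036112367 J [ 57.7771   5.4821 -11.7018]
```

It dropped into the splines (N 9.4→6.9 with no force), so I keep pushing down gently.

```bash
python3 -m handwheel '[{"xyz":[0,0,1.5],"delta_rot":[0,0,0],"hand":1},{"xyz":[0,0,3],"delta_rot":[0,0,0],"hand":1},{"xyz":[0,0,4.5],"delta_rot":[0,0,0],"hand":1},{"xyz":[0,0,6],"delta_rot":[0,0,0],"hand":1},{"xyz":[0,0,6],"delta_rot":[0,0,0],"hand":1}]'; python3 st.py
```

```text
time_s: 10.75
position: [0.5789, 0.0076, 0.1261]
tcp_rot: [[0.736, 0.459, 0.498], [0.544, -0.839, -0.03], [0.404, 0.293, -0.866]]
force: [-5.8, -0.2, 9.0]
opening: 0.39
grasp_force: 30.0
t 10.8 U,cy,N mm [-1.8486 -0.07    2.2194] F tool [ -0.7512   0.1738 -10.7339] M tool [ 0.176  -0.7018 -0.285 ] tilt 0.06874446075085609 th 36.06915311999475 J [ 62.8915   5.154  -16.7772]
```

```bash
python3 -m handwheel '[{"xyz":[0,0,2],"delta_rot":[0,0,-0.05],"hand":1},{"xyz":[0,0,4],"delta_rot":[0,0,0],"hand":1},{"xyz":[0,0,6],"delta_rot":[0,0,-0.05],"hand":1},{"xyz":[0,0,8],"delta_rot":[0,0,0],"hand":1},{"xyz":[0,0,8],"delta_rot":[0,0,-0.03],"hand":1}]'; python3 st.py
```

```text
time_s: 11.38
position: [0.5835, 0.0073, 0.1182]
tcp_rot: [[0.724, 0.478, 0.498], [0.565, -0.824, -0.03], [0.396, 0.303, -0.867]]
force: [0.6, -0.1, -1.9]
opening: 0.389
grasp_force: 30.0
t 11.4 U,cy,N mm [-1.8191 -0.0676 -6.9183] F tool [-0.3563 -0.1471  1.9226] M tool [ 0.2615 -0.5878 -0.0543] tilt 0.12255628436629282 th 37.55528319401875 J [ 70.2064   4.8447 -25.5341]
```

```bash
python3 -m handwheel '[{"xyz":[0,0,2],"delta_rot":[0,0,0.03],"hand":1},{"xyz":[0,0,3.5],"delta_rot":[0,0,0],"hand":1},{"xyz":[0,0,5],"delta_rot":[0,0,0.03],"hand":1},{"xyz":[0,0,6],"delta_rot":[0,0,0],"hand":1},{"xyz":[0,0,6],"delta_rot":[0,0,0.02],"hand":1}]'; python3 st.py
```

```text
time_s: 12.0
position: [0.5856, 0.0072, 0.1144]
tcp_rot: [[0.733, 0.463, 0.499], [0.548, -0.836, -0.031], [0.402, 0.296, -0.866]]
force: [-10.4, 0.0, 15.5]
opening: 0.386
grasp_force: 30.0
t 12.0 U,cy,N mm [ -1.8542  -0.0641 -11.256 ] F tool [ -1.3381  -0.2041 -18.6194] M tool [-0.0074 -0.7348 -0.2969] tilt 0.031123300107211857 th 36.400899056573 J [ 76.0421   4.6153 -30.1652]
```

```bash
python3 -m handwheel '[{"xyz":[0,0,1],"delta_rot":[0,0,-0.04],"hand":1},{"xyz":[0,0,1.5],"delta_rot":[0,0,0.02],"hand":1},{"xyz":[0,0,1.5],"delta_rot":[0,0,-0.04],"hand":1},{"xyz":[0,0,1.5],"delta_rot":[0,0,0],"hand":1},{"xyz":[0,0,1.5],"delta_rot":[0,0,0],"hand":1}]'; python3 st.py
```

```text
time_s: 12.62
position: [0.5857, 0.0073, 0.1143]
tcp_rot: [[0.732, 0.463, 0.5], [0.549, -0.835, -0.031], [0.403, 0.297, -0.866]]
force: [-16.8, -0.1, 26.6]
opening: 0.388
grasp_force: 30.0
t 12.6 U,cy,N mm [ -1.8146   0.0725 -11.3856] F tool [ -1.5924   0.1977 -31.3902] M tool [-0.0501 -0.7346 -0.2168] tilt 0.042832983666517895 th 36.438718477432346 J [ 77.52     4.5706 -31.6603]
```

It's hard against the shoulder (N −11.3, force rising with no travel). I'll ease the push and swing towards open.

```bash
python3 -m handwheel '[{"xyz":[0,0,-2.2],"delta_rot":[0,0,0.05],"hand":1},{"xyz":[0,0,-2.2],"delta_rot":[0,0,0.17],"hand":1},{"xyz":[0,0,-2.2],"delta_rot":[0,0,0.29],"hand":1},{"xyz":[0,0,-2.2],"delta_rot":[0,0,0.41],"hand":1},{"xyz":[0,0,-2.2],"delta_rot":[0,0,0.5],"hand":1}]'; python3 st.py
```

```text
time_s: 13.25
position: [0.5856, 0.0076, 0.1143]
tcp_rot: [[0.865, 0.055, 0.498], [0.08, -0.996, -0.03], [0.495, 0.066, -0.867]]
force: [-6.1, 0.3, 8.9]
opening: 0.389
grasp_force: 30.0
t 13.2 U,cy,N mm [ -1.9673   0.347  -11.3004] F tool [ -0.8356  -0.0539 -10.7738] M tool [-0.1507 -0.5761 -0.3835] tilt 0.11743446262405952 th 7.707463619415348 J [75.2891  4.693  -0.7123]
```

```bash
python3 -m handwheel '[{"xyz":[0,0,0],"delta_rot":[0,0,0.05],"hand":1},{"xyz":[0,0,0],"delta_rot":[0,0,0.09],"hand":1},{"xyz":[0,0,0],"delta_rot":[0,0,0.12],"hand":1},{"xyz":[0,0,0],"delta_rot":[0,0,0.14],"hand":1},{"xyz":[0,0,0],"delta_rot":[0,0,0.14],"hand":1}]'; python3 st.py
```

```text
time_s: 13.88
position: [0.5855, 0.0077, 0.1143]
tcp_rot: [[0.865, -0.064, 0.498], [-0.057, -0.998, -0.029], [0.499, -0.003, -0.867]]
force: [-7.4, 0.7, 8.9]
opening: 0.39
grasp_force: 30.0
t 13.9 U,cy,N mm [ -1.9885   0.4649 -11.285 ] F tool [ -1.9991  -0.2607 -11.405 ] M tool [-0.1697 -0.5784 -0.3143] tilt 0.13021705585943624 th -0.17075362779932654 J [75.3075  4.7052  7.1518]
```

```bash
python3 -m handwheel '[{"xyz":[0,0,0],"delta_rot":[0,0,0.02],"hand":1},{"xyz":[0,0,0],"delta_rot":[0,0,0.04],"hand":1},{"xyz":[0,0,0],"delta_rot":[0,0,0.05],"hand":1},{"xyz":[0,0,0],"delta_rot":[0,0,0.05],"hand":1},{"xyz":[0,0,0],"delta_rot":[0,0,0.05],"hand":1}]'; python3 st.py
```

```text
time_s: 14.5
position: [0.5856, 0.0078, 0.1143]
tcp_rot: [[0.86, -0.107, 0.498], [-0.107, -0.994, -0.029], [0.498, -0.028, -0.867]]
force: [-6.2, 0.5, 9.0]
opening: 0.392
grasp_force: 30.0
t 14.5 U,cy,N mm [ -1.9803   0.53   -11.2934] F tool [ -0.908   -0.0425 -10.8602] M tool [-0.2011 -0.5367 -0.3254] tilt 0.1362773696534268 th -3.016579753960826 J [75.3021  4.7107 10.0065]
```

```bash
python3 -m handwheel '[{"xyz":[0,0,0],"delta_rot":[0,0,0.03],"hand":1},{"xyz":[0,0,0],"delta_rot":[0,0,0.05],"hand":1},{"xyz":[0,0,0],"delta_rot":[0,0,0.06],"hand":1},{"xyz":[0,0,0],"delta_rot":[0,0,0.06],"hand":1},{"xyz":[0,0,0],"delta_rot":[0,0,0.06],"hand":1}]'; python3 st.py
```

```text
time_s: 15.12
position: [0.5855, 0.0078, 0.1143]
tcp_rot: [[0.853, -0.159, 0.498], [-0.166, -0.986, -0.029], [0.496, -0.058, -0.867]]
force: [-6.3, 0.8, 9.9]
opening: 0.384
grasp_force: 30.0
t 15.1 U,cy,N mm [ -1.9941   0.5656 -11.2844] F tool [ -0.6119  -0.3514 -11.7597] M tool [-0.2417 -0.5914 -0.3701] tilt 0.14086165787771168 th -6.452438899048972 J [75.3026  4.7147 13.4429]
```

```bash
cat > sl.py <<'E'
from h import *
import sys
o=tip+(-.002)*U-.024*N  # hub underside plane when home
A={k:np.mean([vision.capture(k).astype(float) for _ in range(4)],0)[:,:,::-1] for k in("top","side")}
for n,(x,y,w,h) in(("top",(298,140,36,32)),("side",(325,155,50,40))):
    c=cv2.resize(A[n][y:y+h,x:x+w].astype(np.float32),None,fx=8,fy=8,interpolation=3)
    m=(c.max(2)<60).astype(np.uint8)
    for cc in cv2.findContours(m,0,1)[0]:
        if cv2.contourArea(cc)<64*20: continue
        r=cv2.minAreaRect(cc);bx=(cv2.boxPoints(r)+.5)/8-.5+[x,y]
        q=np.array([[v@U,v@cy] for v in(plane(n,p,N,N@o+.0075)-o for p in bx)])*1e3
        i=np.argsort(q[:,0]);far,near=q[i[2:]].mean(0),q[i[:2]].mean(0);d=far-near
        print(n,"size",np.array(r[1])/8,"far",far,"near",near,"th",np.degrees(np.arctan2(d[1],d[0])))
np.save("pics/last.npy",np.stack([A["top"],A["side"]]))
E
python3 sl.py
```

```text
top size [ 7.6096 19.0087] far [124.7065 -14.4252] near [67.8359 -8.1737] th -6.273002763955876
side size [17.875 11.875] far [52.855  35.4093] near [ 13.6759 -21.9373] th 55.659211186170836
side size [ 7.6142 17.844 ] far [122.2371 -13.9976] near [66.8429 -7.0544] th -7.144275725708889
```

```bash
python3 - <<'E'
from h import *
A=np.load("pics/last.npy");o=tip+(-.002)*U-.024*N
for n,im,(x,y,w,h) in(("top",A[0],(366,148,22,34)),("side",A[1],(360,190,36,34))):
    c=cv2.resize(im[y:y+h,x:x+w].astype(np.float32),None,fx=8,fy=8,interpolation=3)
    m=(c.max(2)<60).astype(np.uint8)
    for cc in cv2.findContours(m,0,1)[0]:
        if cv2.contourArea(cc)<64*20: continue
        r=cv2.minAreaRect(cc);bx=(cv2.boxPoints(r)+.5)/8-.5+[x,y]
        q=np.array([[v@U,v@cy] for v in(plane(n,p,N,N@o+.0075)-o for p in bx)])*1e3
        i=np.argsort(q[:,0]);far,near=q[i[2:]].mean(0),q[i[:2]].mean(0);d=far-near
        print(n,"size",np.array(r[1])/8,"far",far,"near",near,"th",np.degrees(np.arctan2(d[1],d[0])))
E
python3 -m handwheel '[{"xyz":[0,0,0],"delta_rot":[0,0,0.02],"hand":1},{"xyz":[0,0,0],"delta_rot":[0,0,0.04],"hand":1},{"xyz":[0,0,0],"delta_rot":[0,0,0.04],"hand":1},{"xyz":[0,0,0],"delta_rot":[0,0,0.04],"hand":1},{"xyz":[0,0,0],"delta_rot":[0,0,0.04],"hand":1}]'; python3 st.py
```

```text
top size [ 7.6362 18.906 ] far [ 122.1752 -172.1427] near [  65.4818 -171.5942] th -0.5543274890431283
side size [ 8.3842 19.2025] far [ 122.2737 -170.4073] near [  66.4511 -170.6634] th 0.2628821179792012
time_s: 16.15
position: [0.5856, 0.0079, 0.1143]
tcp_rot: [[0.846, -0.191, 0.498], [-0.204, -0.979, -0.029], [0.493, -0.077, -0.867]]
force: [-7.1, 1.3, 9.6]
opening: 0.387
grasp_force: 30.0
t 16.1 U,cy,N mm [ -1.9898   0.6234 -11.2914] F tool [ -1.5553  -0.6925 -11.9319] M tool [-0.2304 -0.5549 -0.5383] tilt 0.14427599077023165 th -8.661709022421968 J [75.265   4.7156 15.6948]
```

```bash
python3 -m handwheel '[{"xyz":[0,0,0],"delta_rot":[0,0,0.02],"hand":1},{"xyz":[0,0,0],"delta_rot":[0,0,0.03],"hand":1},{"xyz":[0,0,0],"delta_rot":[0,0,0.04],"hand":1},{"xyz":[0,0,0],"delta_rot":[0,0,0.04],"hand":1},{"xyz":[0,0,0],"delta_rot":[0,0,0.04],"hand":1}]'; python3 st.py
```

```text
time_s: 16.77
position: [0.5856, 0.0079, 0.1143]
tcp_rot: [[0.838, -0.222, 0.498], [-0.24, -0.97, -0.029], [0.49, -0.095, -0.867]]
force: [-7.1, 0.3, 9.7]
opening: 0.388
grasp_force: 30.3
t 16.8 U,cy,N mm [ -1.9379   0.6232 -11.299 ] F tool [ -1.2199   0.3753 -11.9712] M tool [-0.2925 -0.55   -1.0437] tilt 0.13502285500976852 th -10.743224865686328 J [75.1627  4.7034 17.8859]
```

The moment rose to 1.04 N·m, so it's at the stop. Now I'll take back the spline play so the lever itself points straight up.

```bash
python3 -m handwheel '[{"xyz":[0,0,0],"delta_rot":[0,0,-0.05],"hand":1},{"xyz":[0,0,0],"delta_rot":[0,0,-0.1],"hand":1},{"xyz":[0,0,0],"delta_rot":[0,0,-0.14],"hand":1},{"xyz":[0,0,0],"delta_rot":[0,0,-0.14],"hand":1},{"xyz":[0,0,0],"delta_rot":[0,0,-0.14],"hand":1}]'; python3 st.py; python3 sl.py
```

```text
time_s: 17.4
position: [0.5851, 0.0075, 0.1141]
tcp_rot: [[0.861, -0.11, 0.497], [-0.109, -0.994, -0.03], [0.498, -0.029, -0.867]]
force: [-8.4, -0.2, 9.0]
opening: 0.39
grasp_force: 30.0
t 17.4 U,cy,N mm [ -2.4398   0.2422 -11.2572] F tool [ -2.7133   0.8403 -11.9304] M tool [-0.298  -0.7785 -0.0331] tilt 0.13627923492851826 th -3.1541027096976553 J [75.3591  4.6815 10.0655]
top size [ 7.3053 18.8762] far [124.3727  -8.0344] near [67.6645 -4.4047] th -3.6622597586511985
side size [18.875 11.875] far [55.1113 38.7119] near [ 13.6759 -21.9373] th 55.65921675791168
side size [ 7.4768 18.0966] far [122.4498  -7.2213] near [65.6629 -4.2802] th -2.964759222381491
```

```bash
python3 -m handwheel '[{"xyz":[0,0,0],"delta_rot":[0,0,-0.02],"hand":1},{"xyz":[0,0,0],"delta_rot":[0,0,-0.04],"hand":1},{"xyz":[0,0,0],"delta_rot":[0,0,-0.04],"hand":1},{"xyz":[0,0,0],"delta_rot":[0,0,-0.04],"hand":1},{"xyz":[0,0,0],"delta_rot":[0,0,-0.04],"hand":1}]'; python3 st.py
```

```text
time_s: 18.42
position: [0.5849, 0.0073, 0.114]
tcp_rot: [[0.864, -0.076, 0.497], [-0.07, -0.997, -0.03], [0.498, -0.009, -0.867]]
force: [-9.2, -0.8, 9.3]
opening: 0.386
grasp_force: 30.0
t 18.4 U,cy,N mm [ -2.6477   0.0309 -11.2876] F tool [ -3.3121   1.3824 -12.5853] M tool [-0.3059 -0.8179 -0.0082] tilt 0.13826679547729892 th -0.8865723314132229 J [75.365   4.6559  7.781 ]
```

```bash
python3 -m handwheel '[{"xyz":[0,0,-0.8],"delta_rot":[0,0,0],"hand":-0.3},{"xyz":[0,0,-0.8],"delta_rot":[0,0,0],"hand":-0.3},{"xyz":[0,0,-0.8],"delta_rot":[0,0,0],"hand":-0.3},{"xyz":[0,0,-0.8],"delta_rot":[0,0,0],"hand":-0.3},{"xyz":[0,0,-0.8],"delta_rot":[0,0,0],"hand":-0.3}]'; python3 st.py
```

```text
time_s: 19.05
position: [0.5858, 0.0072, 0.1143]
tcp_rot: [[0.864, -0.072, 0.498], [-0.066, -0.997, -0.03], [0.498, -0.007, -0.867]]
force: [-0.4, 0.5, 0.0]
opening: 0.643
grasp_force: 0.0
t 19.1 U,cy,N mm [ -1.7495   0.0131 -11.5153] F tool [-0.3815 -0.4667 -0.2249] M tool [-0.081  -0.4287 -0.0636] tilt 0.13211311812766957 th -0.6763919763177214 J [74.4985  4.7176  8.435 ]
```

```bash
python3 -m handwheel '[{"xyz":[0,0,-10],"delta_rot":[0,0,0],"hand":-0.3},{"xyz":[0,0,-25],"delta_rot":[0,0,0],"hand":-0.3},{"xyz":[0,0,-50],"delta_rot":[0,0,0],"hand":-0.3},{"xyz":[0,0,-90],"delta_rot":[0,0,0],"hand":-0.3},{"xyz":[0,0,-130],"delta_rot":[0,0,0],"hand":-0.3}]'; python3 st.py; python3 sl.py
```

```text
time_s: 19.68
position: [0.5201, 0.0111, 0.2276]
tcp_rot: [[0.865, -0.072, 0.497], [-0.066, -0.997, -0.03], [0.497, -0.007, -0.868]]
force: [0.9, 0.0, -0.1]
opening: 0.651
grasp_force: 0.0
t 19.7 U,cy,N mm [ -2.0717  -0.3068 119.5239] F tool [ 0.6935 -0.104   0.5658] M tool [-0.0676 -0.4169 -0.0236] tilt 0.18161096572968177 th -0.660822638623444 J [18.4595 17.0557 63.7082]
top size [ 7.4953 18.5262] far [123.2008  -3.1444] near [67.428  -2.5764] th -0.5834368789570373
side size [ 7.6014 17.5009] far [122.5268   1.4901] near [67.046  -3.8141] th 5.461117169266626
```

Run:
```python
from h import *
a=vision.capture("side")[140:220,295:402][:,:,::-1]
b=vision.capture("top")[120:200,280:387][:,:,::-1]
cv2.imwrite("pics/end.png",np.clip(np.hstack([cv2.resize(b,(400,300),interpolation=3),cv2.resize(a,(400,300),interpolation=3)])*1.5,0,255).astype(np.uint8))
```

```text
(no output)
```

View pics/end.png

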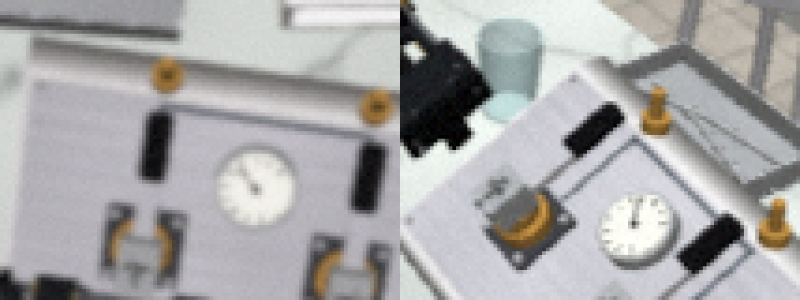

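Both levers look alike and parallel, with sleeves at (155,145) and (368,178) in the top half. The hub is seated on the brass and the gripper is clear.

```bash
python3 -c "
from rig import workorder
print(workorder.hand_in())"
```

```text
the job is handed in; nothing more can be done
None
```

The lever is fitted fully home on the stem and swung open to its stop, pointing straight up the slope like its neighbour; I let go of it, moved the gripper clear and handed the job in at about 20 s.

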